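Lay the screw-cap bottle on the roller mixer

ROBOT

A 7-joint arm with a two-finger parallel gripper is mounted at the origin on a cart in front of the work surface, level with it; the furniture and walls round the work are solid. World frame = base frame: x ahead of the robot, y to its left, z up, the work surface at z = 0. Lengths are in m, angles in rad, forces in N, time in s.
With the tool pointing down it reaches from about 0.4 to 0.9 m from the base axis. Payload 5.5 kg.
Tool frame: the origin (TCP) lies at the very end of the fingers, on their centre line; the grasp point (between the pads) lies 19 mm behind it; z points along the fingers, y is the line along which they close (so a half turn about z gives the same grasp; the last joint's range is limited). The gripper opens to 92 mm and grips with 3 to 60 N. Pads are 19 mm wide; open, the fingers measure 130 mm over their backs; the gripper's body (75 mm by 190 mm) begins 47 mm behind the grasp point.
Start: joints at [1.379, 0.501, -0.427, 1.55, 0.221, 1.138, -0.21], TCP at [0.286, -0.584, 0.227] pointing down, gripper open.
Joint ranges: [-2.88, 2.88], [-0.31, 2.03], [-1.54, 1.56], [0.2, 2.42], [-1.41, 4.55], [0.19, 2.02], [-2.57, 2.57]. Speed limits (rad/s): [2.57, 2.57, 3.14, 3.14, 3.14, 3.14, 3.14].

INTERFACE

Orientations are given as a unit quaternion [x, y, z, w].
In Python, from cell import arm, cams gives the robot as it stands. The module is installed in compiled form; this text tells all that it offers.
- The arm moves only by the tool apply_moves, never from a script. Its argument "motion" is a list of rows, each an object of numbers: "claw": the gripper command: -1 is fully open, 1 is shut, values between are in proportion; "dx", "dy", "dz": the shift along the tool's x, y, z in mm; "ax", "ay", "az": the turn, a rotation vector about the tool's x, y, z in rad. A call has 1 to 8 rows; each row is the pose to reach, as a shift and turn from the pose commanded when the call began, along the tool's axes at that moment; what a row does not reach only later rows make up. A row lasts 1/8 s, in which the tool goes at most 62.5 mm and 10.7 degrees, less where a joint would pass 70% of its speed; a pose out of reach is approached as far as the arm can. A call with a gripper value outside its range is refused whole. The fingers move at their own pace and stop on an object; "newtons" is the grip in N (left out, the last holds). Time passes only in rows, so rows that repeat a pose let the fingers close. It gives the time, the measured TCP pose, the force, the opening and the grip force at its end, in the units of the state.
- arm.get_obs(): the state, without advancing time (a new reading comes with each control period).
- cams.snapshot(name): name is "side" or "top" or "wrist"; returns the picture (420x560x3 uint8, blue, green, red); there is no depth.
- cams.camera_model(name): a dict with "fovy" (degrees; the focal length in pixels is half the picture's height over the tangent of half this angle, whatever the lens; pixels are square), "cx", "cy" (the principal point, pixels), "extrinsics" (4x4, takes a point from camera to world coordinates). Camera axes: x right, y up, looking along -z (the intrinsics and any distortion apply to the point x, -y, -z); pixel columns grow to the right and rows downward; lengths in m; the calibration is good to about 2 mm. The wrist camera is an equidistant fisheye: a pixel r from the principal point sees the ray r / f radians off the axis. A picture is of the moment at which its call begins: read the wrist's pose just before it. camera_model takes no time and is no camera call; for the wrist camera it gives the pose at the moment of the call.
- arm.hand_in(): hands the job in; it is judged then, once.
The state is a dict: "t": time; "joint_positions": joint angles; "joint_velocities": joint speeds; "joint_efforts": joint torques, N m; "eef_pos": TCP position; "eef_rot": TCP orientation; "wrist_force": force on the tool from outside, world axes, zero at the start; "ft_torque": the same for the moment, N m; "width": finger opening in m; "gripper_force": force on a finger pad.
Only numpy, scipy, OpenCV 4.12 (cv2) and the standard library are available. Lean on these libraries where they do the work, as an engineer would, in place of code of your own. Each camera call takes 0.05 s, during which the arm holds its last target. There are 200 camera calls.

TASK

Take the upright screw-cap reagent bottle and lay it on its side in the hollow between the two rollers of the roller mixer, lengthwise, with its base towards the mixer's drive housing, its cap towards the open end and the whole of its body resting on the rollers; then let go. Keep hold of it until it rests on the rollers on its side, do not drop it or let it topple onto them, and leave the flask, the dropper bottle and the beaker standing where they are.

Things in the scene. Friction and masses are not known exactly. Their poses are not given: they have to be found in the camera images.
- bottle: The bottle to lay down: clear glass reagent bottle with a screw cap, 146 tall, about 0.2 kg (varies by a fifth), closed. Round body 64 in diameter from the base up to the shoulder at 100 above the base; neck and cap 34 in diameter from 100 to 146 above the base. Starts upright on the worktop. Origin: centre of the base; its z axis runs from base to cap.
- bottle_cap (a point): Point on the bottle's axis in the cap, 130 above the base (16 below the top); a good place to grip, 34 wide. Held here firmly (30 N or more), the bottle keeps its angle in the hand; it can be gripped with the hand leaning 45 degrees to one side and laid down with it leaning 45 degrees to the other.
- roller_mixer: White bench roller mixer, fixed, switched off. A drive housing (70 long, 112 wide, 100 high, knob and switch on top up to 108) and, from its inner face, two parallel black rubber rollers, 28 in diameter, 140 long, 50 apart between centres, centres 50 above the worktop; they do not turn. Origin: on the worktop below the middle of that face. x: along the rollers to the open end; y: across; z: up.
- roller_end (a point): Midway between the rollers' far ends, at the mixer's open end: 140 along x from the housing face, 50 above the worktop. Beyond it only a low bracket, 10 thick, 50 high. The 64 mm bottle lying between the rollers has its axis 89 above the worktop, over the middle between them; with its base 20 to 40 from the housing its whole body (100 long) is on the rollers and the cap stands out past their ends, free on both sides and below.
- flask: Bystander: small conical flask, 78 wide, 131 tall; origin at the centre of its base. Leave it alone.
- dropper: Bystander: small dropper bottle with black rubber teat, 37 wide, 102 tall; origin at the centre of its base. Leave it alone.
- beaker: Bystander: small beaker, 80 wide, 92 tall; origin at the centre of its base. Leave it alone.
Mind the look-alikes: they are no part of the job. Leave any black, orange or turquoise look-alike of the bottle alone.

How it is judged:
By the outcome, as a careful person would: the job done as asked, in the order asked, and still so for the second after the job is handed in, with the robot touching nothing.
It also fails if it takes over 48 s, if anything falls off the work surface, if the arm or the gripper's body presses on something with over 40 N, if the wrist force passes 120 N, or if a joint passes its speed limit or range.

## Working session

There is one attempt and no reset: what is moved stays moved. The work goes in short steps, Python scripts to look and compute and a tool call to move; the robot and the scene stay as the last step left them, time stands still between calls to the robot, and variables do not carry over. Pictures are saved under pics/ and viewed, at most 10 in all, crops included, and the job is handed in when it is done.

Besides the shell and the picture viewer there is one more tool, called after "Emit:" as name(argument=value, ...) on one line, values as JSON. apply_moves: Moves the arm, as the interface text tells. Its arguments: {"type":"object","properties":{"motion":{"type":"array"},"newtons":{"type":"number"}},"required":["motion"]}

```bash
mkdir -p pics
python3 - <<'E'
from cell import arm,cams
import cv2,numpy as np
o=arm.get_obs();print(o['t'],o['eef_pos'],o['eef_rot'])
for n in ['side','top']:
    cv2.imwrite(f'pics/{n}0.png',cams.snapshot(n)); m=cams.camera_model(n);print(n,{k:np.round(v,4).tolist() if not isinstance(v,str) else v for k,v in m.items()})
E
```

```text
0.0 [ 0.28518304 -0.58331714  0.2256709 ] [ 9.74249772e-01  2.25469372e-01 -1.93595908e-04 -9.52457166e-04]
side {'fovy': 42.3209, 'cx': 281.3609, 'cy': 213.4437, 'extrinsics': [[-0.9835, 0.1221, -0.1335, 0.3242], [-0.1799, -0.5812, 0.7936, 0.828], [0.0194, 0.8046, 0.5936, 0.7597], [0.0, 0.0, 0.0, 1.0]]}
top {'fovy': 42.5975, 'cx': 279.2696, 'cy': 204.9119, 'extrinsics': [[0.4897, 0.8183, -0.3009, 0.1559], [-0.8719, 0.4623, -0.1615, -0.2181], [0.007, 0.3414, 0.9399, 1.1819], [0.0, 0.0, 0.0, 1.0]]}
```

View pics/side0.png

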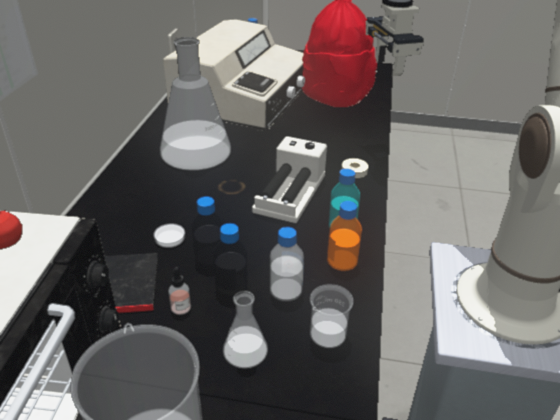

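View pics/top0.png

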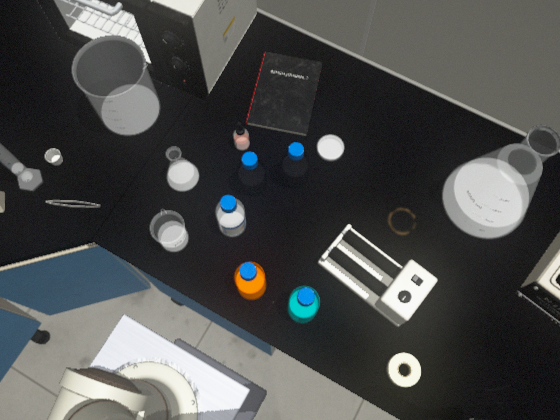

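Five blue-capped bottles, as cap pixels in side/top view:
- black: (206,205)/(296,150)
- black: (230,232)/(250,160)
- orange: (349,207)/(248,271)
- turquoise: (347,176)/(306,297)
- clear: (287,236)/(229,203). This one fits the "clear glass" description.

In the top view the mixer housing is at (405,292) and its open end at about (335,248). I'll confirm with one enlarged crop.

```bash
cat > h.py <<'E'
import numpy as np,cv2
from cell import arm,cams
def ray(n,u,v):
    m=cams.camera_model(n);f=210/np.tan(np.radians(m['fovy'])/2);E=np.array(m['extrinsics'])
    x,y=u-m['cx'],v-m['cy']
    if n=='wrist':
        r=np.hypot(x,y);th=r/f;s=np.sin(th)/max(r,1e-9);d=np.array([x*s,-y*s,-np.cos(th)])
    else: d=np.array([x/f,-y/f,-1])
    d=E[:3,:3]@d;return E[:3,3],d/np.linalg.norm(d)
def plane(n,u,v,z):
    o,d=ray(n,u,v);return o+d*(z-o[2])/d[2]
def tri(a,b):
    A=[];B=[]
    for n,u,v in (a,b):
        o,d=ray(n,u,v);P=np.eye(3)-np.outer(d,d);A.append(P);B.append(P@o)
    return np.linalg.lstsq(np.vstack(A),np.hstack(B),rcond=None)[0]
E
python3 - <<'E'
from h import *
s=cv2.imread('pics/side0.png');t=cv2.imread('pics/top0.png')
for n,i in(('side',s),('top',t)):
    h=cv2.cvtColor(i,cv2.COLOR_BGR2HSV);m=cv2.inRange(h,(100,150,90),(118,255,255))
    _,_,st,c=cv2.connectedComponentsWithStats(m)
    print(n,[(c[k].round(1).tolist(),st[k].tolist()) for k in range(1,len(c)) if st[k][4]>60])
a=cv2.resize(s[125:305,250:380],None,fx=3,fy=3,interpolation=cv2.INTER_CUBIC)
b=cv2.resize(t[190:340,205:445],None,fx=1,fy=1)
b=cv2.resize(t[215:335,310:445],None,fx=3,fy=3,interpolation=cv2.INTER_CUBIC)
c=np.zeros((540,795,3),np.uint8);c[:540,:390]=a;c[:360,390:]=b
cv2.imwrite('pics/crop.png',c)
E
```

```text
side [([346.8, 172.7], [340, 169, 15, 8, 93]), ([205.4, 204.9], [197, 196, 18, 19, 285]), ([348.0, 205.9], [340, 201, 17, 11, 147]), ([229.0, 232.4], [220, 223, 19, 20, 324]), ([286.3, 235.5], [278, 227, 19, 19, 271])]
top [([295.7, 150.3], [288, 142, 16, 18, 232]), ([249.3, 159.6], [241, 151, 17, 18, 233]), ([227.7, 202.9], [220, 194, 16, 19, 242]), ([247.6, 270.8], [240, 262, 16, 18, 227]), ([305.6, 296.3], [297, 287, 18, 19, 256])]
```

View pics/crop.png

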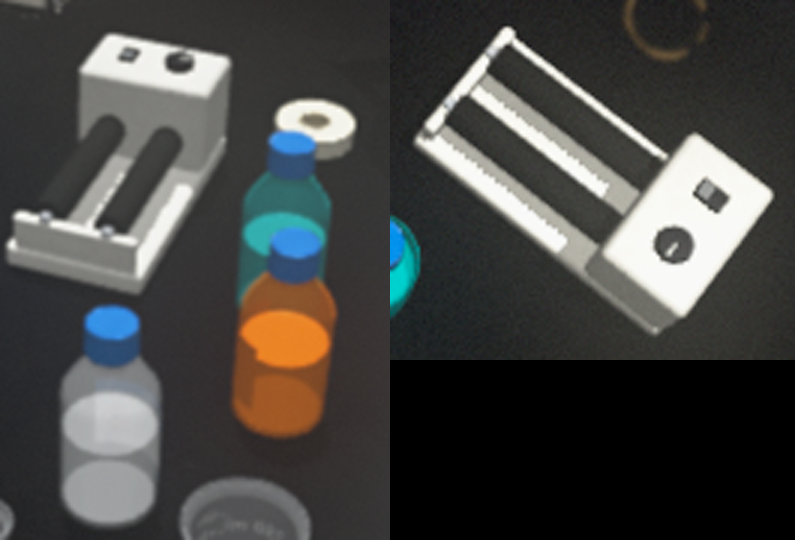

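Run:
```python
from h import *
T=lambda X,Y:('top',310+(X-390)/3,215+Y/3)
S=lambda X,Y:('side',250+X/3,125+Y/3)
print('bottle cap',tri(('side',286.3,235.5),('top',227.7,202.9)))
print('others',[tri(('side',*a),('top',*b)).round(3).tolist() for a,b in [((205.4,204.9),(295.7,150.3)),((229,232.4),(249.3,159.6)),((348,206),(247.6,270.8)),((346.8,174),(305.6,296.3))]])
for n,p in dict(inA=(694,134),outA=(773,195),outB=(683,318),inB=(588,265)).items(): print('top',n,plane(*T(*p),.1).round(4))
for n,p in dict(inA=(80,72),outA=(107,35),outB=(231,62),inB=(212,97)).items(): print('side',n,plane(*S(*p),.1).round(4))
print('bracket',plane(*T(508,30),.05).round(4),plane(*T(430,130),.05).round(4), plane(*S(15,213),.05).round(4),plane(*S(138,242),.05).round(4))
for n,a,b in [('flask',(245,345),(182,177)),('beaker',(329,330),(173,237)),('dropper',(180,305),(241,142))]:
    print(n,plane('side',*a,.02).round(3),plane('top',*b,.02).round(3))
o=arm.get_obs();print(o['joint_positions'])
```

```text
bottle cap [0.44315685 0.05711999 0.13409948]
others [[0.618, -0.007, 0.133], [0.55, 0.068, 0.133], [0.339, -0.052, 0.14], [0.351, -0.176, 0.136]]
top inA [ 0.5315 -0.3285  0.1   ]
top outA [ 0.5191 -0.393   0.1   ]
top outB [ 0.4139 -0.3742  0.1   ]
top inB [ 0.4145 -0.3041  0.1   ]
side inA [ 0.5314 -0.3124  0.1   ]
side outA [ 0.5208 -0.3789  0.1   ]
side outB [ 0.4128 -0.3552  0.1   ]
side inB [ 0.4212 -0.2955  0.1   ]
bracket [ 0.5532 -0.1814  0.05  ] [ 0.4581 -0.1665  0.05  ] [ 0.5553 -0.175   0.05  ] [ 0.4568 -0.1567  0.05  ]
flask [0.483 0.228 0.02 ] [0.477 0.213 0.02 ]
beaker [0.344 0.166 0.02 ] [0.344 0.152 0.02 ]
dropper [0.624 0.16  0.02 ] [0.623 0.14  0.02 ]
[ 1.37919842  0.50175853 -0.42679044  1.55132835  0.22082999  1.13830866
 -0.21031837]
```

The enlarged crop confirms the target: the clear bottle at side (287,236), top (229,203). Its cap triangulates to (0.443, 0.057). The mixer face is near (0.475, -0.313), with its rollers running at about 78.5°.

The plan is to grip the cap with the hand leaning towards the mixer (tool z = (u−z)/√2), then turn 90° about the closing axis.

```bash
cat >> h.py <<'E'
from scipy.spatial.transform import Rotation as R
TH=np.radians(78.5)
def orient(lean,th=None):   # lean: angle of tool z from down towards +u (deg)
    th=TH if th is None else th
    u=np.array([np.cos(th),np.sin(th),0]);y=np.array([u[1],-u[0],0]);l=np.radians(lean)
    z=u*np.sin(l)-np.array([0,0,np.cos(l)]);return np.c_[np.cross(y,z),y,z]
def go(gp,Rt,P=None,R0=None):   # grasp point target -> row
    o=arm.get_obs();P=np.array(o['eef_pos']) if P is None else P;R0=R.from_quat(o['eef_rot']).as_matrix() if R0 is None else R0
    t=np.array(gp)+.019*Rt[:,2]
    print('d mm',(R0.T@(t-P)*1000).round(1),'a',R.from_matrix(R0.T@Rt).as_rotvec().round(3),'tcp',t.round(4))
    return t,Rt
def gpt():
    o=arm.get_obs();M=R.from_quat(o['eef_rot']).as_matrix();return np.array(o['eef_pos'])-.019*M[:,2],M
E
python3 - <<'E'
from h import *
A=orient(45);g=np.array([.443,.057,.13])
go(g-.13*A[:,2]+[0,0,.03],A)
E
```

```text
d mm [ 375.2 -443.8  -11.9] a [ 0.357  0.728 -0.867] tcp [ 0.4274 -0.0199  0.2385]
```

Emit:
apply_moves(motion=[{"dz":-60,"claw":-1},{"dx":20,"dy":-25,"dz":-110,"claw":-1},{"dx":60,"dy":-70,"dz":-130,"ax":0.06,"ay":0.12,"az":-0.14,"claw":-1},{"dx":100,"dy":-118,"dz":-130,"ax":0.12,"ay":0.24,"az":-0.28,"claw":-1},{"dx":140,"dy":-166,"dz":-130,"ax":0.18,"ay":0.36,"az":-0.43,"claw":-1},{"dx":180,"dy":-213,"dz":-130,"ax":0.24,"ay":0.48,"az":-0.58,"claw":-1},{"dx":220,"dy":-260,"dz":-130,"ax":0.3,"ay":0.6,"az":-0.72,"claw":-1},{"dx":260,"dy":-308,"dz":-130,"ax":0.357,"ay":0.728,"az":-0.867,"claw":-1}], newtons=40)

```text
$.motion[0]: bad value
```

Run:
```python
from h import *
A=orient(45);g=np.array([.443,.057,.13]);o=arm.get_obs();print(o['t'],np.round(o['joint_positions'],2),o['eef_pos'])
go(g-.13*A[:,2]+[0,0,.03],A)
```

```text
0.1 [ 1.38  0.5  -0.43  1.55  0.22  1.14 -0.21] [ 0.28520411 -0.58339234  0.2257849 ]
d mm [ 375.2 -443.8  -11.9] a [ 0.357  0.728 -0.867] tcp [ 0.4274 -0.0199  0.2385]
```

Emit:
apply_moves(motion=[{"dx":0,"dy":0,"dz":-60,"ax":0,"ay":0,"az":0,"claw":-1},{"dx":20,"dy":-25,"dz":-110,"ax":0,"ay":0,"az":0,"claw":-1},{"dx":60,"dy":-70,"dz":-130,"ax":0.06,"ay":0.12,"az":-0.14,"claw":-1},{"dx":100,"dy":-118,"dz":-130,"ax":0.12,"ay":0.24,"az":-0.28,"claw":-1},{"dx":140,"dy":-166,"dz":-130,"ax":0.18,"ay":0.36,"az":-0.43,"claw":-1},{"dx":180,"dy":-213,"dz":-130,"ax":0.24,"ay":0.48,"az":-0.58,"claw":-1},{"dx":220,"dy":-260,"dz":-130,"ax":0.3,"ay":0.6,"az":-0.72,"claw":-1},{"dx":260,"dy":-308,"dz":-130,"ax":0.357,"ay":0.728,"az":-0.867,"claw":-1}], newtons=40)

```text
t: 1.1
eef_pos: [0.3838, -0.1917, 0.3567]
eef_rot: [0.735, 0.571, 0.283, -0.231]
wrist_force: [0.6, 0.4, 0.3]
width: 0.0919
gripper_force: 0.0
```

Run:
```python
from h import *
A=orient(45);g=np.array([.443,.057,.13]);o=arm.get_obs();print(o['t'],np.round(o['joint_positions'],2),o['eef_pos'])
go(g-.13*A[:,2]+[0,0,.03],A)
```

```text
1.1 [ 1.52  0.34 -0.79  1.77 -0.41  1.51  0.57] [ 0.38378435 -0.19165724  0.35673148]
d mm [ 49.5   2.8 207.2] a [ 0.018  0.037 -0.042] tcp [ 0.4274 -0.0199  0.2385]
```

Emit:
apply_moves(motion=[{"dx":12,"dy":1,"dz":50,"ax":0,"ay":0,"az":0,"claw":-1},{"dx":24,"dy":2,"dz":100,"ax":0,"ay":0,"az":0,"claw":-1},{"dx":36,"dy":3,"dz":150,"ax":0,"ay":0,"az":0,"claw":-1},{"dx":45,"dy":3,"dz":185,"ax":0,"ay":0,"az":0,"claw":-1},{"dx":49,"dy":3,"dz":205,"ax":0,"ay":0,"az":0,"claw":-1},{"dx":49,"dy":3,"dz":205,"ax":0,"ay":0,"az":0,"claw":-1}])

```text
t: 1.85
eef_pos: [0.4263, -0.0219, 0.2388]
eef_rot: [0.736, 0.571, 0.281, -0.232]
wrist_force: [0.2, -0.2, 0.2]
width: 0.0917
gripper_force: 0.0
```

Run:
```python
from h import *
A=orient(45);g=np.array([.443,.057,.13]);o=arm.get_obs();print(o['t'],np.round(o['joint_positions'],2),o['eef_pos'])
go(g-.13*A[:,2]+[0,0,.03],A); go(g,A)
i=cams.snapshot('wrist');m=cams.camera_model('wrist')
f=210/np.tan(np.radians(m['fovy'])/2);E=np.array(m['extrinsics']);print(f,m['cx'],m['cy'],E.round(3).tolist())
h=cv2.cvtColor(i,cv2.COLOR_BGR2HSV);mk=cv2.inRange(h,(100,150,90),(118,255,255))
_,_,st,c=cv2.connectedComponentsWithStats(mk)
for k in range(1,len(c)):
    if st[k][4]>80: print(c[k].round(1),st[k],plane('wrist',*c[k],.135).round(4))
cv2.imwrite('pics/w1.png',i)
```

```text
1.85 [ 1.32  0.36 -0.88  2.09 -0.52  1.06  0.5 ] [ 0.42633465 -0.02188041  0.23876811]
d mm [1.4 0.5 1.7] a [ 0.015  0.039 -0.044] tcp [ 0.4274 -0.0199  0.2385]
d mm [-14.   -1.  153.6] a [ 0.015  0.039 -0.044] tcp [0.4457 0.0702 0.1166]
325.19226210127806 279.64786053877884 214.32755019477955 [[0.97, 0.223, -0.098, 0.416], [-0.242, 0.855, -0.458, -0.079], [-0.019, 0.468, 0.884, 0.401], [0.0, 0.0, 0.0, 1.0]]
[377.6 185.7] [ 360  165   36   41 1133] [0.5477 0.0651 0.135 ]
[277.8 216.5] [ 259  197   38   41 1198] [0.4429 0.0566 0.135 ]
[464.7 230.4] [445 215  39  28 850] [ 0.6195 -0.0058  0.135 ]
```

View pics/w1.png

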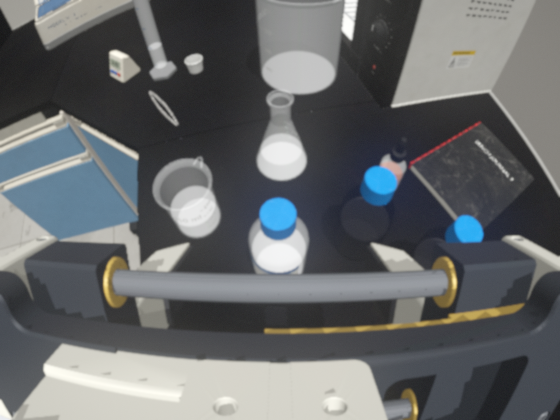

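The wrist view shows the clear bottle's cap at (278,216), which gives (0.443, 0.057), so both views agree. I'll approach and grip.

Emit:
apply_moves(motion=[{"dx":-4,"dy":0,"dz":40,"ax":0.015,"ay":0.039,"az":-0.044,"claw":-1},{"dx":-8,"dy":0,"dz":80,"ax":0.015,"ay":0.039,"az":-0.044,"claw":-1},{"dx":-11,"dy":-1,"dz":115,"ax":0.015,"ay":0.039,"az":-0.044,"claw":-1},{"dx":-13,"dy":-1,"dz":140,"ax":0.015,"ay":0.039,"az":-0.044,"claw":-1},{"dx":-14,"dy":-1,"dz":153,"ax":0.015,"ay":0.039,"az":-0.044,"claw":-1},{"dx":-14,"dy":-1,"dz":153,"ax":0.015,"ay":0.039,"az":-0.044,"claw":-1}])

```text
t: 2.65
eef_pos: [0.4473, 0.0676, 0.1173]
eef_rot: [0.716, 0.584, 0.297, -0.241]
wrist_force: [-0.2, 0.7, 0.7]
width: 0.092
gripper_force: 0.0
```

Run:
```python
from h import *
A=orient(45);o=arm.get_obs();print(o['t'],np.round(o['joint_positions'],2),gpt()[0])
go([.443,.057,.13],A)
```

```text
2.65 [ 1.1   0.65 -0.86  2.2  -0.51  0.66  0.55] [0.44455099 0.05441826 0.13076178]
d mm [ 1.  -2.1  2.1] a [ 0.004  0.    -0.001] tcp [0.4457 0.0702 0.1166]
```

Emit:
apply_moves(motion=[{"dx":1,"dy":-2,"dz":2,"ax":0,"ay":0,"az":0,"claw":-1},{"dx":1,"dy":-2,"dz":2,"ax":0,"ay":0,"az":0,"claw":1},{"dx":1,"dy":-2,"dz":2,"ax":0,"ay":0,"az":0,"claw":1},{"dx":1,"dy":-2,"dz":2,"ax":0,"ay":0,"az":0,"claw":1},{"dx":1,"dy":-2,"dz":2,"ax":0,"ay":0,"az":0,"claw":1},{"dx":1,"dy":-2,"dz":2,"ax":0,"ay":0,"az":0,"claw":1},{"dx":1,"dy":-2,"dz":2,"ax":0,"ay":0,"az":0,"claw":1},{"dx":1,"dy":-2,"dz":2,"ax":0,"ay":0,"az":0,"claw":1}], newtons=45)

```text
t: 3.65
eef_pos: [0.4454, 0.0705, 0.1166]
eef_rot: [0.716, 0.584, 0.297, -0.241]
wrist_force: [0.1, 0.2, -0.0]
width: 0.0317
gripper_force: 45.0
```

Run:
```python
from h import *
p,M=gpt();print(p,arm.get_obs()['width'],arm.get_obs()['gripper_force'])
# lift: straight up 200 in tool axes
print((M.T@[0,0,200]).round(1),(M.T@[20,-150,200]).round(1))
```

```text
[0.4426954  0.05732048 0.13003413] 0.031688862671653786 44.980001137876116
[ 141.3    0.4 -141.6] [  40.1   50.3 -242.4]
```

Gripped at 45 N. Lifting straight up.

Emit:
apply_moves(motion=[{"dx":10,"dy":0,"dz":-10,"ax":0,"ay":0,"az":0,"claw":1},{"dx":30,"dy":0,"dz":-30,"ax":0,"ay":0,"az":0,"claw":1},{"dx":55,"dy":0,"dz":-55,"ax":0,"ay":0,"az":0,"claw":1},{"dx":80,"dy":0,"dz":-80,"ax":0,"ay":0,"az":0,"claw":1},{"dx":105,"dy":0,"dz":-105,"ax":0,"ay":0,"az":0,"claw":1},{"dx":125,"dy":0,"dz":-125,"ax":0,"ay":0,"az":0,"claw":1},{"dx":140,"dy":0,"dz":-140,"ax":0,"ay":0,"az":0,"claw":1},{"dx":140,"dy":0,"dz":-140,"ax":0,"ay":0,"az":0,"claw":1}])

```text
t: 4.65
eef_pos: [0.4455, 0.0706, 0.3153]
eef_rot: [0.716, 0.585, 0.296, -0.239]
wrist_force: [-0.2, 0.3, -2.1]
width: 0.0316
gripper_force: 45.0
```

Run:
```python
from h import *
o=arm.get_obs();print(o['t'],np.round(o['joint_positions'],2),gpt()[0],o['wrist_force'],o['width'])
u=np.array([np.cos(TH),np.sin(TH),0]);m0=np.array([.475,-.313,0])
g=m0+u*(.030+.130)+[0,0,.089+.13]; print(g)
go(g,orient(-45)); print(R.from_matrix(gpt()[1].T@orient(0)).as_rotvec())
cv2.imwrite('pics/s2.png',cams.snapshot('side'))
```

```text
4.65 [ 1.32  0.21 -1.04  2.07 -0.67  1.13  0.43] [0.44275749 0.05748065 0.32879014] [-0.18962116  0.33677839 -2.14380678] 0.031636579654558024
[ 0.50689887 -0.15621205  0.219     ]
d mm [-236.1  105.5  -78.8] a [ 0.005 -1.566 -0.003] tcp [ 0.5042 -0.1694  0.2056]
[ 5.48605463e-03 -7.81017687e-01 -7.79266702e-04]
```

View pics/s2.png

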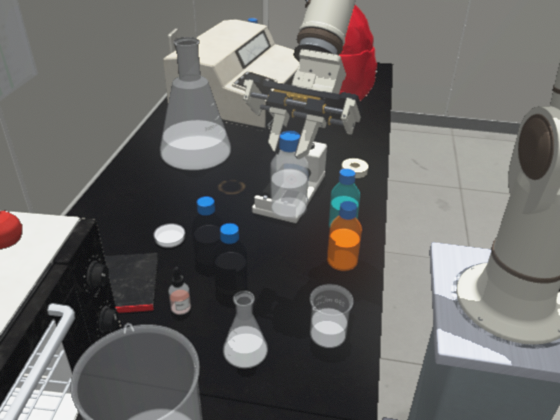

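The side view shows the bottle hanging upright in the hand, cap at (290,140), with the bystanders untouched. Next I'll carry it over and turn the first half.

Emit:
apply_moves(motion=[{"dx":-5,"dy":3,"dz":-5,"ax":0,"ay":-0.05,"az":0,"claw":1},{"dx":-15,"dy":10,"dz":-15,"ax":0,"ay":-0.15,"az":0,"claw":1},{"dx":-28,"dy":19,"dz":-28,"ax":0,"ay":-0.28,"az":0,"claw":1},{"dx":-41,"dy":28,"dz":-41,"ax":0,"ay":-0.41,"az":0,"claw":1},{"dx":-54,"dy":36,"dz":-54,"ax":0,"ay":-0.54,"az":0,"claw":1},{"dx":-66,"dy":44,"dz":-66,"ax":0,"ay":-0.66,"az":0,"claw":1},{"dx":-76,"dy":50,"dz":-76,"ax":0,"ay":-0.75,"az":0,"claw":1},{"dx":-79,"dy":52,"dz":-78,"ax":0,"ay":-0.78,"az":0,"claw":1}])

```text
t: 5.7
eef_pos: [0.4741, -0.0479, 0.314]
eef_rot: [0.775, 0.632, 0.002, 0.0]
wrist_force: [-0.7, -0.1, -2.3]
width: 0.0319
gripper_force: 45.0
```

Run:
```python
from h import *
o=arm.get_obs();print(o['t'],np.round(o['joint_positions'],2),gpt()[0],o['wrist_force'],o['width'])
u=np.array([np.cos(TH),np.sin(TH),0]);m0=np.array([.475,-.313,0])
g=m0+u*(.030+.130)+[0,0,.089+.20]; print(g)
go(g,orient(-45))
i=cams.snapshot('wrist');cv2.imwrite('pics/w2.png',i)
```

```text
5.7 [ 0.95  0.16 -0.99  1.85  0.14  1.21 -0.29] [ 0.4740021  -0.04789415  0.33295996] [-0.73942663 -0.0850309  -2.3396882 ] 0.03189413915860189
[ 0.50689887 -0.15621205  0.289     ]
d mm [-113.1   53.9   38.2] a [ 0.001 -0.788 -0.002] tcp [ 0.5042 -0.1694  0.2756]
```

View pics/w2.png

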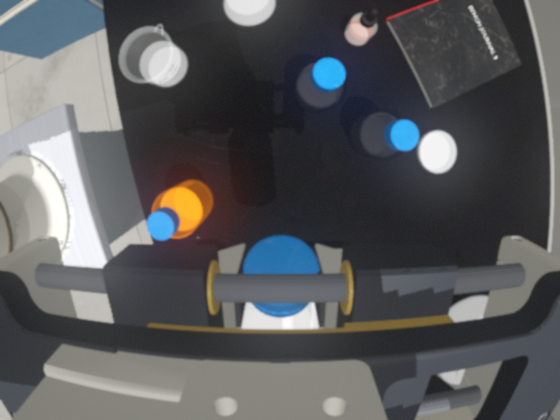

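The wrist view shows the cap held at (282,275) between the fingers. The mixer is mostly hidden, so the fixed cameras will serve from here. Turning the second half.

Emit:
apply_moves(motion=[{"dx":-7,"dy":3,"dz":0,"ax":0,"ay":-0.05,"az":0,"claw":1},{"dx":-21,"dy":10,"dz":0,"ax":0,"ay":-0.15,"az":0,"claw":1},{"dx":-40,"dy":19,"dz":5,"ax":0,"ay":-0.28,"az":0,"claw":1},{"dx":-59,"dy":28,"dz":10,"ax":0,"ay":-0.41,"az":0,"claw":1},{"dx":-78,"dy":37,"dz":15,"ax":0,"ay":-0.54,"az":0,"claw":1},{"dx":-95,"dy":45,"dz":22,"ax":0,"ay":-0.66,"az":0,"claw":1},{"dx":-109,"dy":52,"dz":28,"ax":0,"ay":-0.76,"az":0,"claw":1},{"dx":-113,"dy":54,"dz":30,"ax":0,"ay":-0.788,"az":0,"claw":1}])

```text
t: 6.75
eef_pos: [0.5035, -0.1692, 0.2815]
eef_rot: [0.716, 0.584, -0.296, 0.241]
wrist_force: [0.2, -0.2, -2.7]
width: 0.0319
gripper_force: 45.0
```

Run:
```python
from h import *
s=cams.snapshot('side');t=cams.snapshot('top')
o=arm.get_obs();print(o['t'],np.round(o['joint_positions'],2),gpt()[0],o['wrist_force'],o['width'])
u=np.array([np.cos(TH),np.sin(TH),0]);m0=np.array([.475,-.313,0])
g=m0+u*(.030+.130)+[0,0,.089+.20]; print(g)
go(g,orient(-45))
a=cv2.resize(s[90:250,220:350],None,fx=3,fy=3,interpolation=cv2.INTER_CUBIC)
b=cv2.resize(t[200:360,280:415],None,fx=3,fy=3,interpolation=cv2.INTER_CUBIC)
cv2.imwrite('pics/c2.png',np.hstack([a,b]))
```

```text
6.85 [ 0.42  0.48 -0.79  1.82  0.95  1.59 -0.89] [ 0.50624769 -0.15627246  0.29587812] [-0.48836337  0.20894618 -1.74756935] 0.03175868263034545
[ 0.50689887 -0.15621205  0.289     ]
d mm [4.9 0.7 4.7] a [-0.002 -0.003 -0.002] tcp [ 0.5042 -0.1694  0.2756]
```

View pics/c2.png

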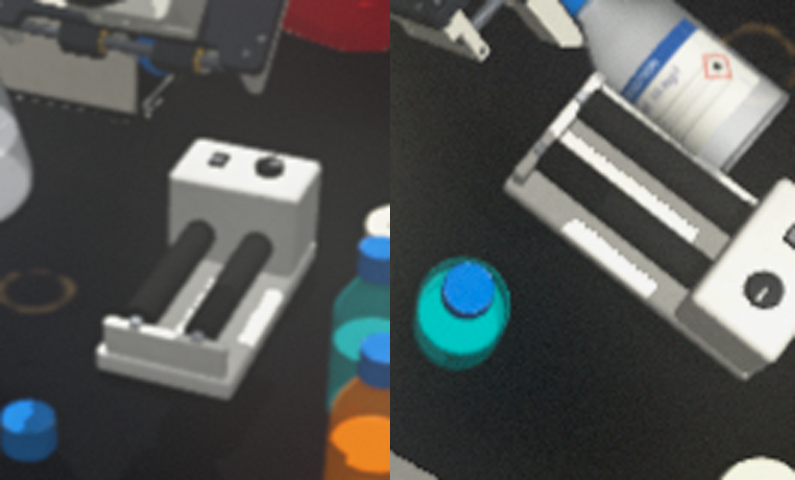

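The crop shows the bottle level in the hand, label up, base towards the housing. The rollers are clear in both views, so I'll triangulate the mixer's corners to refine its position.

Run:
```python
from h import *
S=lambda X,Y:('side',220+X/3,90+Y/3)
T=lambda X,Y:('top',310+(X-390)/3,215+Y/3)
for n,s,t in [('inA',(170,179),(694,134)),('inB',(300,208),(588,266)),('outA',(195,138),(773,195)),('outB',(322,165),(683,316)),('brA',(104,318),(506,28)),('brB',(229,346),(424,136))]:
    p=tri(S(*s),T(*t));print(n,p.round(4))
# white mask of the mixer in first top picture: corners
t=cv2.imread('pics/top0.png');g=cv2.inRange(cv2.cvtColor(t,cv2.COLOR_BGR2GRAY),200,255);g[:, :310]=0;g[:215]=0;g[335:]=0;g[:,445:]=0
cs,_=cv2.findContours(g,cv2.RETR_EXTERNAL,cv2.CHAIN_APPROX_NONE);c=max(cs,key=cv2.contourArea);r=cv2.minAreaRect(c);b=cv2.boxPoints(r);print(b)
print([plane('top',*q,.1).round(4).tolist() for q in b])
s=cv2.imread('pics/side0.png');g=cv2.inRange(cv2.cvtColor(s,cv2.COLOR_BGR2GRAY),205,255);m=np.zeros_like(g);m[130:170,270:335]=g[130:170,270:335]
cs,_=cv2.findContours(m,cv2.RETR_EXTERNAL,cv2.CHAIN_APPROX_NONE);c=max(cs,key=cv2.contourArea);b=cv2.approxPolyDP(c,2.5,True)[:,0];print(b.tolist(),[plane('side',*q,.1).round(4).tolist() for q in b])
```

```text
inA [ 0.535  -0.3297  0.0883]
inB [ 0.4202 -0.3056  0.0875]
outA [ 0.5234 -0.3944  0.0927]
outB [ 0.4152 -0.3747  0.0916]
brA [ 0.5562 -0.1793  0.0465]
brB [ 0.4553 -0.1647  0.0448]
[[379.96002 299.72003]
 [410.56    258.92004]
 [437.76    279.32   ]
 [407.16003 320.12   ]]
[[0.425, -0.3079, 0.1], [0.5322, -0.3264, 0.1], [0.5205, -0.3926, 0.1], [0.4149, -0.3726, 0.1]]
[[278, 148], [318, 156], [325, 145], [315, 142], [315, 148], [307, 150], [303, 145], [308, 141], [286, 137]] [[0.5291, -0.3179, 0.1], [0.4282, -0.3004, 0.1], [0.418, -0.3575, 0.1], [0.4443, -0.3673, 0.1], [0.4403, -0.3373, 0.1], [0.4582, -0.3234, 0.1], [0.4714, -0.3458, 0.1], [0.4622, -0.3687, 0.1], [0.5197, -0.3774, 0.1]]
```

Run:
```python
from h import *
th=np.radians(79.8);u=np.array([np.cos(th),np.sin(th),0]);m0=np.array([.479,-.316,0])
g=m0+u*(.030+.130)+[0,0,.089+.035]; print(g)
go(g,orient(-45,th))
```

```text
[ 0.50733356 -0.1585287   0.124     ]
d mm [119.7   1.9 123.3] a [-0.018 -0.003 -0.018] tcp [ 0.505  -0.1718  0.1106]
```

Emit:
apply_moves(motion=[{"dx":5,"dy":1,"dz":6,"ax":-0.005,"ay":0,"az":-0.005,"claw":1},{"dx":20,"dy":1,"dz":22,"ax":-0.018,"ay":-0.003,"az":-0.018,"claw":1},{"dx":40,"dy":2,"dz":42,"ax":-0.018,"ay":-0.003,"az":-0.018,"claw":1},{"dx":60,"dy":2,"dz":63,"ax":-0.018,"ay":-0.003,"az":-0.018,"claw":1},{"dx":80,"dy":2,"dz":83,"ax":-0.018,"ay":-0.003,"az":-0.018,"claw":1},{"dx":100,"dy":2,"dz":103,"ax":-0.018,"ay":-0.003,"az":-0.018,"claw":1},{"dx":116,"dy":2,"dz":119,"ax":-0.018,"ay":-0.003,"az":-0.018,"claw":1},{"dx":120,"dy":2,"dz":123,"ax":-0.018,"ay":-0.003,"az":-0.018,"claw":1}])

```text
t: 7.85
eef_pos: [0.5042, -0.1725, 0.1098]
eef_rot: [0.709, 0.593, -0.294, 0.245]
wrist_force: [0.2, 0.3, -2.4]
width: 0.0322
gripper_force: 45.0
```

Run:
```python
from h import *
s=cams.snapshot('side');t=cams.snapshot('top')
o=arm.get_obs();print(o['t'],np.round(o['joint_positions'],2),gpt()[0],o['wrist_force'],o['ft_torque'],o['width'])
th=np.radians(79.8);u=np.array([np.cos(th),np.sin(th),0]);m0=np.array([.479,-.316,0])
go(m0+u*.16+[0,0,.091],orient(-45,th))
a=cv2.resize(s[90:250,220:350],None,fx=3,fy=3,interpolation=cv2.INTER_CUBIC)
b=cv2.resize(t[190:350,310:445],None,fx=3,fy=3,interpolation=cv2.INTER_CUBIC)
cv2.imwrite('pics/c3.png',np.hstack([a,b]))
```

```text
7.95 [ 0.34  0.74 -0.7   1.91  1.13  1.44 -1.16] [ 0.50745657 -0.15917987  0.12464542] [-0.5257994  -0.05548145 -1.54319893] [ 1.24746045 -0.32503541 -0.05804549] 0.03237223813546249
d mm [24.3 -0.3 23.3] a [ 0.     0.001 -0.001] tcp [ 0.505  -0.1718  0.0776]
```

View pics/c3.png

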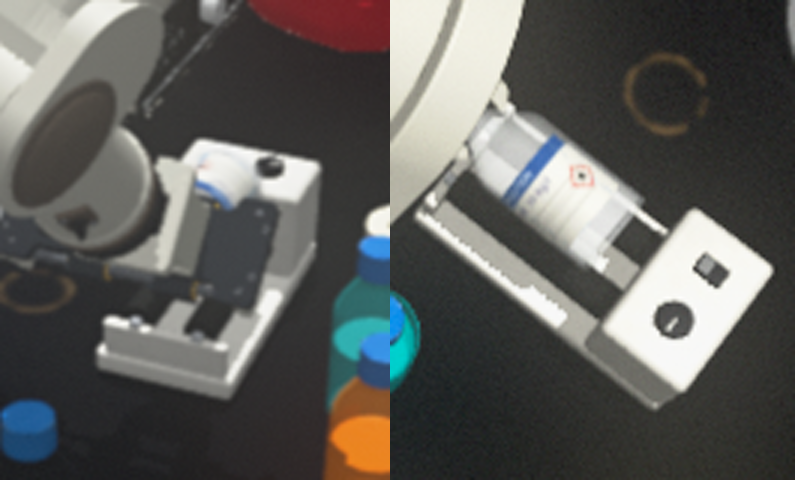

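The crop shows the bottle over the mixer, aligned with the rollers; its base rim runs from (582,268) to (643,198) in the top crop. I'll check that against the prediction and the groove line.

Run:
```python
from h import *
def proj(n,p):
    m=cams.camera_model(n);f=210/np.tan(np.radians(m['fovy'])/2);E=np.array(m['extrinsics']);c=E[:3,:3].T@(np.array(p)-E[:3,3])
    return np.array([m['cx']-f*c[0]/c[2],m['cy']+f*c[1]/c[2]])
tc=lambda q:((q-[310,190])*3+[390,0]).round(0)
sc=lambda q:((q-[220,90])*3).round(0)
th=np.radians(79.8);u=np.array([np.cos(th),np.sin(th),0]);w=np.array([u[1],-u[0],0]);m0=np.array([.479,-.316,0])
for s in(-.032,.032): print('base rim',tc(proj('top',m0+u*.03+w*s+[0,0,.1245])))
for s in(-.056,.056): print('housing edge',tc(proj('top',m0+w*s+[0,0,.1])),sc(proj('side',m0+w*s+[0,0,.1])))
for s in(-.025,.025): print('pins side',sc(proj('side',m0+u*.15+w*s+[0,0,.05])))
```

```text
base rim [588. 266.]
base rim [644. 194.]
housing edge [597. 329.] [300. 195.]
housing edge [692. 204.] [170. 169.]
pins side [198. 338.]
pins side [137. 323.]
```

The prediction fits: the pins match to within 1 px and the base rim to about 2 px. Lowering gently.

Emit:
apply_moves(motion=[{"dx":4,"dy":0,"dz":4,"ax":0,"ay":0,"az":0,"claw":1},{"dx":9,"dy":0,"dz":8,"ax":0,"ay":0,"az":0,"claw":1},{"dx":14,"dy":0,"dz":13,"ax":0,"ay":0,"az":0,"claw":1},{"dx":18,"dy":0,"dz":17,"ax":0,"ay":0,"az":0,"claw":1},{"dx":21,"dy":0,"dz":20,"ax":0,"ay":0,"az":0,"claw":1},{"dx":23,"dy":0,"dz":22,"ax":0,"ay":0,"az":0,"claw":1},{"dx":24,"dy":0,"dz":23,"ax":0,"ay":0,"az":0,"claw":1},{"dx":24,"dy":0,"dz":23,"ax":0,"ay":0,"az":0,"claw":1}])

```text
t: 8.95
eef_pos: [0.5059, -0.1716, 0.0787]
eef_rot: [0.709, 0.592, -0.293, 0.247]
wrist_force: [0.7, -0.5, -1.6]
width: 0.0321
gripper_force: 45.0
```

Run:
```python
from h import *
o=arm.get_obs();print(o['t'],gpt()[0],o['wrist_force'],o['ft_torque'],o['width'])
```

```text
8.95 [ 0.5082226  -0.15839179  0.09206979] [ 0.68332031 -0.54295643 -1.59419176] [ 1.24495763 -0.31975765  0.00732885] 0.032071465766409755
```

Emit:
apply_moves(motion=[{"dx":0.7,"dy":0,"dz":0.7,"ax":0,"ay":0,"az":0,"claw":1},{"dx":1.4,"dy":0,"dz":1.4,"ax":0,"ay":0,"az":0,"claw":1},{"dx":1.4,"dy":0,"dz":1.4,"ax":0,"ay":0,"az":0,"claw":1}])

```text
t: 9.32
eef_pos: [0.5059, -0.1717, 0.0768]
eef_rot: [0.709, 0.592, -0.293, 0.247]
wrist_force: [-0.3, -0.2, -1.9]
width: 0.0319
gripper_force: 45.0
```

Run:
```python
from h import *
o=arm.get_obs();print(o['t'],gpt()[0],o['wrist_force'],o['ft_torque'],o['width'])
```

```text
9.325 [ 0.50829044 -0.15845012  0.09017584] [-0.34571737 -0.23159547 -1.86163829] [ 1.18543177 -0.28170286  0.02956786] 0.03186962630462235
```

Emit:
apply_moves(motion=[{"dx":0.7,"dy":0,"dz":0.7,"ax":0,"ay":0,"az":0,"claw":1},{"dx":1.0,"dy":0,"dz":1.0,"ax":0,"ay":0,"az":0,"claw":1},{"dx":1.0,"dy":0,"dz":1.0,"ax":0,"ay":0,"az":0,"claw":1}])

```text
t: 9.7
eef_pos: [0.5061, -0.1717, 0.0755]
eef_rot: [0.709, 0.592, -0.293, 0.247]
wrist_force: [0.7, 0.7, -0.1]
width: 0.0321
gripper_force: 45.0
```

Run:
```python
from h import *
o=arm.get_obs();print(o['t'],gpt()[0],o['wrist_force'],o['ft_torque'],o['width'])
```

```text
9.7 [ 0.50840687 -0.1584237   0.08891229] [ 0.71627769  0.689588   -0.14167773] [ 0.82867922 -0.32317485  0.1736038 ] 0.032072846786386715
```

Emit:
apply_moves(motion=[{"dx":0.5,"dy":0,"dz":0.5,"ax":0,"ay":0,"az":0,"claw":1},{"dx":0.8,"dy":0,"dz":0.8,"ax":0,"ay":0,"az":0,"claw":1},{"dx":0.8,"dy":0,"dz":0.8,"ax":0,"ay":0,"az":0,"claw":1}])

```text
t: 10.07
eef_pos: [0.5062, -0.1717, 0.0747]
eef_rot: [0.709, 0.592, -0.293, 0.247]
wrist_force: [1.1, 1.5, 4.3]
width: 0.0319
gripper_force: 45.0
```

Run:
```python
from h import *
o=arm.get_obs();print(o['t'],gpt()[0],o['wrist_force'],o['ft_torque'],o['width'])
```

```text
10.075 [ 0.5085704  -0.15840719  0.08808016] [1.11856001 1.47955313 4.31974472] [ 0.24444073 -0.19660234  0.17315666] 0.03191834175810174
```

The load is on the rollers: about +6 N, with little side force. Opening gradually.

Emit:
apply_moves(motion=[{"dx":0,"dy":0,"dz":0,"ax":0,"ay":0,"az":0,"claw":0.3},{"dx":0,"dy":0,"dz":0,"ax":0,"ay":0,"az":0,"claw":0.27},{"dx":0,"dy":0,"dz":0,"ax":0,"ay":0,"az":0,"claw":0.24},{"dx":0,"dy":0,"dz":0,"ax":0,"ay":0,"az":0,"claw":0.2},{"dx":0,"dy":0,"dz":0,"ax":0,"ay":0,"az":0,"claw":0.15},{"dx":0,"dy":0,"dz":0,"ax":0,"ay":0,"az":0,"claw":0},{"dx":0,"dy":0,"dz":0,"ax":0,"ay":0,"az":0,"claw":-0.5},{"dx":0,"dy":0,"dz":0,"ax":0,"ay":0,"az":0,"claw":-0.8}], newtons=10)

```text
t: 11.08
eef_pos: [0.5058, -0.1717, 0.0742]
eef_rot: [0.709, 0.592, -0.293, 0.247]
wrist_force: [-0.9, -0.2, 0.1]
width: 0.0613
gripper_force: 0.0
```

Emit:
apply_moves(motion=[{"dx":0,"dy":0,"dz":-5,"ax":0,"ay":0,"az":0,"claw":-0.8},{"dx":0,"dy":0,"dz":-20,"ax":0,"ay":0,"az":0,"claw":-0.8},{"dx":0,"dy":0,"dz":-45,"ax":0,"ay":0,"az":0,"claw":-0.8},{"dx":-5,"dy":0,"dz":-75,"ax":0,"ay":0,"az":0,"claw":-0.8},{"dx":-25,"dy":0,"dz":-105,"ax":0,"ay":0,"az":0,"claw":-0.8},{"dx":-50,"dy":0,"dz":-140,"ax":0,"ay":0,"az":0,"claw":-0.8},{"dx":-80,"dy":0,"dz":-170,"ax":0,"ay":0,"az":0,"claw":-0.8},{"dx":-100,"dy":0,"dz":-190,"ax":0,"ay":0,"az":0,"claw":-0.8}])

```text
t: 12.08
eef_pos: [0.5174, -0.1064, 0.2825]
eef_rot: [0.709, 0.593, -0.292, 0.248]
wrist_force: [0.4, 0.4, -0.0]
width: 0.0822
gripper_force: 0.0
```

Run:
```python
from h import *
s=cams.snapshot('side');t=cams.snapshot('top')
o=arm.get_obs();print(o['t'],gpt()[0],o['wrist_force'],o['width'])
a=cv2.resize(s[110:380,150:380],None,fx=1.7,fy=1.7,interpolation=cv2.INTER_CUBIC)
b=cv2.resize(t[120:345,150:450],None,fx=1.33,fy=1.33,interpolation=cv2.INTER_CUBIC)
c=np.zeros((460,800,3),np.uint8);c[:a.shape[0],:a.shape[1]]=a;c[:b.shape[0],a.shape[1]:a.shape[1]+b.shape[1]]=b
cv2.imwrite('pics/end.png',c)
```

```text
12.175 [ 0.52068861 -0.09300968  0.29708798] [ 0.42664629  0.82835007 -0.41430989] 0.08281950033263563
```

View pics/end.png

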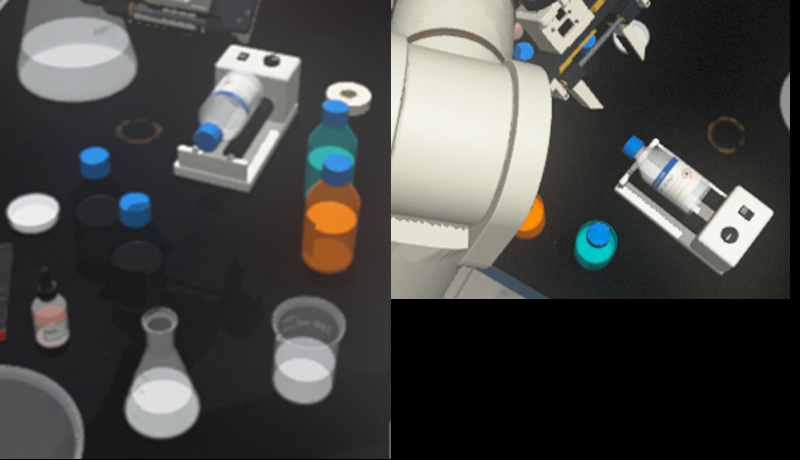

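The bottle lies between the rollers: cap at (208,137) in the side crop and (633,147) in the top crop. The flask, dropper and beaker are still standing. One check that it is centred in the groove.

Run:
```python
from h import *
C={}
for n,(u0,v0,u1,v1) in dict(side=(255,175,290,205),top=(318,215,350,245)).items():
    i=cams.snapshot(n);k=cv2.inRange(cv2.cvtColor(i,cv2.COLOR_BGR2HSV),(100,130,60),(120,255,255))[v0:v1,u0:u1]
    ys,xs=np.nonzero(k);C[n]=(n,xs.mean()+u0,ys.mean()+v0,);print(len(xs))
    if n=='side': cv2.imwrite('pics/fin.png',cv2.resize(i[125:230,240:340],None,fx=5,fy=5,interpolation=cv2.INTER_CUBIC))
p=tri(C['side'],C['top']);th=np.radians(79.8);u=np.array([np.cos(th),np.sin(th),0]);w=np.array([u[1],-u[0],0]);d=p-[.479,-.316,0]
print(p,'along',d@u,'across',d@w)
```

```text
186
174
[ 0.51187293 -0.15374142  0.08694033] along 0.1655154775682058 across 0.003619871759992812
```

View pics/fin.png

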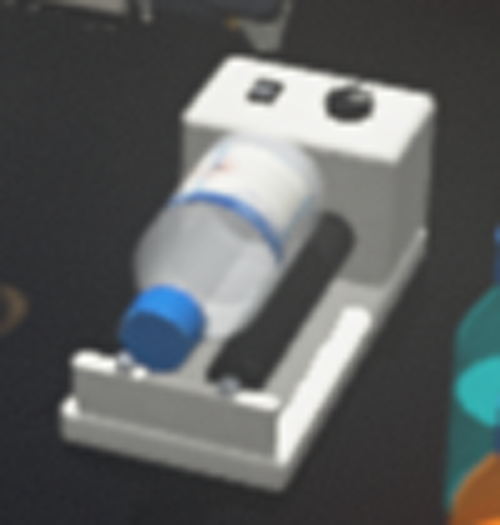

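The cap centre sits at z = 0.087 in the groove, and the base is about 29 mm from the housing. Handing in.

```bash
python3 -c "
from cell import arm;print(arm.hand_in())"
```

```text
the job is handed in; nothing more can be done
None
```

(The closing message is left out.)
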